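Try out the tea chest's folding lid stay

TASK

Try out the folding stay newly fitted to the wooden tea chest at the front of the worktop: raise the lid by its knob until the stay locks straight, and let go so that the lid stands open on the stay alone for a second. Then break the stay's knee by pressing its side grip down, and let the lid come down gently until it is fully shut. Leave the cup and the shaker beside the chest where they stand.

Things in the scene. Friction and masses are not known exactly. Their poses are not given: they have to be found in the camera images.
- tea_chest: Dark wooden box 120 deep, 180 wide, 71 mm high, fixed to the worktop, with a steel folding stay on its right side (a plain box without stay stands farther back on the right). Origin under its middle; x points to its back, y left along the hinge, z up. The lid's hinge line runs along y at x = 64, z = 63 mm.
- lid_knob (a point): Centre of the lift knob: a dark wooden barrel 20 mm in diameter, 28 mm long, crosswise (along the hinge) on a brass stem in the middle of the lid's front edge, 35 mm ahead of that edge, 67 mm above the worktop when shut. It moves on an arc of 156 mm radius about the hinge line, up and back. 2 to 3 N raises it. Its ends can be pinched from above; it may turn in the fingers.
- knee_grip (a point): Middle of the side grip on the stay's knee: a wooden rod 14 mm in diameter, 70 mm long, parallel to the hinge, jutting right; this point is 60 mm out from the chest's right side. 13 mm above the worktop when shut; 90 mm when locked, 55 mm ahead of the hinge line. 1 to 2 N down breaks the knee; it goes down and about 15 mm back. Pressed 30 mm down, it folds on by itself; less may leave it hanging.
- tea_chest_lid (a joint): Opening angle of the lid, rad: 0 shut, 1.31 (75 degrees) at its stop, where the stay is straight. Unless the stay is locked the lid sinks shut by its own weight, slowed by a damper. From a knee pressed 30 mm down it takes about 2 s.
- stay_knee (a joint): Angle of the stay's knee, rad: 0 folded (lid shut), 2.44 straight, 2.56 locked, past straight against its stop. A light spring lifts the knee: once the lid has been pulled up to its stop and is let go, the stay locks by itself. It has two bars of 54 mm, the lower pivoted on the chest's side, the upper on the lid's edge.
- espresso_cup_1: Grey-green espresso cup, 63 x 88 x 49 mm, upright on the worktop on the left of the chest; origin at the centre of its underside. Not to be moved.
- cocoa_shaker: Glass shaker with a grey domed top, 44 mm in diameter, 90 mm high, upright on the left of the chest; origin at the centre of its underside. Not to be moved.

How it is judged:
By the outcome, as a careful person would: the job done as asked, in the order asked, and still so for the second after the job is handed in, with the robot touching nothing.
It also fails if it takes over 51 s, if anything falls off the work surface, if the arm or the gripper's body presses on something with over 40 N, if the wrist force passes 120 N, or if a joint passes its speed limit or range.

ROBOT

A 6-joint arm with a two-finger parallel gripper is mounted at the origin on a cart in front of the work surface, level with it; the furniture and walls round the work are solid. World frame = base frame: x ahead of the robot, y to its left, z up, the work surface at z = 0. Lengths are in m, angles in degrees, forces in N, time in s.
With the tool pointing down it reaches from about 0.4 to 0.825 m from the base axis. Payload 7 kg.
Tool frame: the origin (TCP) lies on the front face of the gripper's body, between the roots of the fingers; the fingertips stand 66 mm ahead of it and the grasp point (between the pads) lies 47 mm ahead of it (ctrl.grasp_offset is the z of the grasp point in the tool frame, in m); z points along the fingers, y is the direction in which the jaws open and shut (so a half turn about z gives the same grasp; the last joint's range is limited). The gripper opens to 88 mm and grips with 3 to 60 N. Pads are 19 mm wide; open, the fingers measure 130 mm over their backs; the gripper's body (78 mm by 193 mm) begins 47 mm behind the grasp point.
Start: joints at [87.324, 20.546, 0.682, 0, -70.136, -16.507], TCP at [0.222, 0.637, 0.292] pointing down, gripper open.
Joint ranges: [-176.03, 176.03], [-82.01, 121.73], [-58.28, 71.71], [-173.87, 95.51], [-174.79, -0.11], [-173.66, 173.66]. Speed limits (degrees/s): [136.94, 136.94, 172.46, 180, 180, 180].

INTERFACE

Orientations are given as [roll, pitch, yaw] about the fixed x, y, z axes, in that order (R = Rz(yaw) Ry(pitch) Rx(roll)).
In Python, from plant import ctrl gives the robot as it stands.
- The arm moves only by the shell command python3 -m creep 'ROWS'. ROWS is JSON, a list of rows, each a list of 7 numbers: the turn, a rotation vector about the tool's x, y, z in rad, then the shift along the tool's x, y, z in m, then the opening, from 0 (shut) to 1 (fully open). In form: [[wx, wy, wz, dx, dy, dz, grip], ...]. A call has 1 to 12 rows; each row is the pose to reach, as a shift and turn from the pose commanded when the call began, along the tool's axes at that moment; what a row does not reach only later rows make up. A row lasts 1/12 s, in which the tool goes at most 41.7 mm and 7.16 degrees, less where a joint would pass 70% of its speed; a pose out of reach is approached as far as the arm can. A call with a gripper value outside its range is refused whole. The fingers move at their own pace and stop on an object; the grip force is fixed at half the most. Time passes only in rows, so rows that repeat a pose let the fingers close. It gives the time, the measured TCP pose, the force and the opening at its end, in the units of the state.
- ctrl.get_obs(): the state, without advancing time (a new reading comes with each control period).
- ctrl.snapshot(name): name is "scene" or "top" or "wrist"; returns the picture (384x512x3 uint8, blue, green, red); there is no depth.
- ctrl.camera_model(name): a dict with "K" (3x3 intrinsics, pixels), "rvec" (rotation vector, rad) and "tvec" (3), from world to camera coordinates, as OpenCV has them. Camera axes: x right, y down, z forward; pixel columns grow to the right and rows downward; lengths in m; the calibration is good to about 2 mm. A picture is of the moment at which its call begins: read the wrist's pose just before it. camera_model takes no time and is no camera call; for the wrist camera it gives the pose at the moment of the call.
- ctrl.close_job(): hands the job in, once; it reports no verdict.
The state is a dict: "clock": time; "joint_pos": joint angles; "qvel": joint speeds; "tau": joint torques, N m; "tool_pos": TCP position; "orientation": TCP orientation; "force": force on the tool from outside, world axes, zero at the start; "moment": the same for the moment, N m; "opening": finger opening in m.
Only numpy, scipy, OpenCV 4.12 (cv2) and the standard library are available. Lean on these libraries where they do the work, as an engineer would, in place of code of your own. Each camera call takes 0.05 s, during which the arm holds its last target.

## Working session

There is one attempt and no reset: what is moved stays moved. The work goes in short steps, Python scripts to look and compute and a shell command to move; the robot and the scene stay as the last step left them, time stands still between calls to the robot, and variables do not carry over. Pictures are saved under pics/ and viewed, and the job is handed in when it is done.

```bash
ls; mkdir -p pics; python3 - <<'E'
from plant import ctrl
import cv2
print(ctrl.get_obs())
for n in("scene","top","wrist"):
    m=ctrl.camera_model(n); print(n,m)
    cv2.imwrite(f"pics/{n}0.png",ctrl.snapshot(n))
E
```

```text
pics
{'clock': 0.0, 'joint_pos': array([ 8.73232148e+01,  2.05913682e+01,  6.33268729e-01, -1.86320786e-02,
       -7.01355902e+01, -1.65062893e+01]), 'qvel': array([ 0.13097691, -0.09063985,  0.04324877, -0.03763415,  0.03988614,
       -0.11428795]), 'tau': array([ 8.00305043e-04, -5.82725143e+01,  2.93046194e+01,  6.99711487e+00,
        7.08613690e-03, -1.62446686e-04]), 'tool_pos': array([0.22170232, 0.63714958, 0.2912242 ]), 'orientation': array([ 1.79905195e+02, -9.82809155e-03, -1.91894117e+01]), 'force': array([-0.42803601,  0.18044765,  0.08441666]), 'moment': array([-0.0130519 ,  0.01364472,  0.03794814]), 'opening': 0.08761524763186423}
scene {'K': array([[465.84434477,   0.        , 258.00731094],
       [  0.        , 465.84434477, 197.41037137],
       [  0.        ,   0.        ,   1.        ]]), 'rvec': array([ 2.16687176, -1.23734311,  0.47502887]), 'tvec': array([-0.22258804,  0.41540563,  0.68772119])}
top {'K': array([[372.71772602,   0.        , 259.01684031],
       [  0.        , 372.71772602, 193.38094051],
       [  0.        ,   0.        ,   1.        ]]), 'rvec': array([ 2.0884851 , -2.134258  ,  0.21734846]), 'tvec': array([0.0504956 , 0.51745088, 0.93402033])}
wrist {'K': array([[284.93266452,   0.        , 253.59348925],
       [  0.        , 284.93266452, 186.25802461],
       [  0.        ,   0.        ,   1.        ]]), 'rvec': array([-1.7113735 ,  2.40784151,  0.34554689]), 'tvec': array([ 0.67424925, -0.03463837,  0.39175122])}
```

View pics/scene0.png

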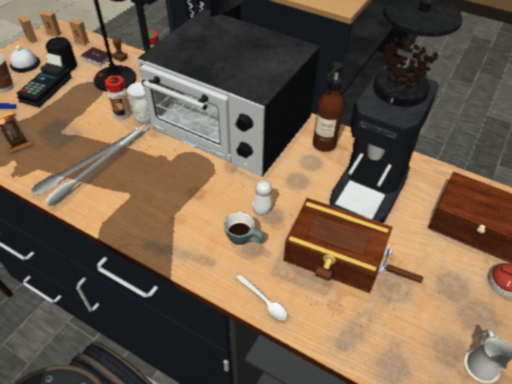

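View pics/top0.png

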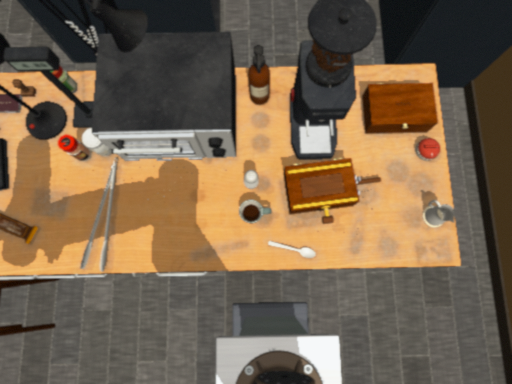

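View pics/wrist0.png

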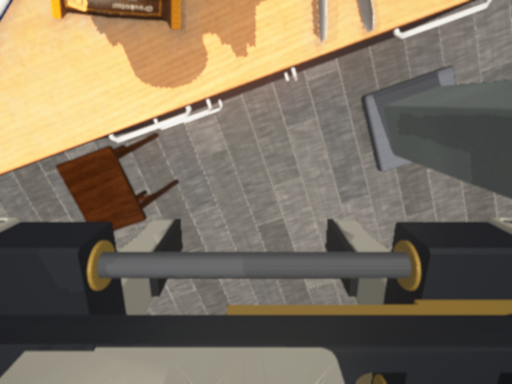

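The scene and top pictures show the chest at about (320,188) in top, with the knob at (326,214) and the grip rod at (370,180). Next I'll zoom in.

```bash
python3 - <<'E'
import cv2,numpy as np
a=cv2.imread('pics/top0.png')[140:260,230:400]; b=cv2.imread('pics/scene0.png')[170:310,210:440]
cv2.imwrite('pics/topz.png',cv2.resize(a,None,fx=4.5,fy=4.5,interpolation=cv2.INTER_CUBIC))
cv2.imwrite('pics/scz.png',cv2.resize(b,None,fx=3.4,fy=3.4,interpolation=cv2.INTER_CUBIC))
E
```

```text
(no output)
```

View pics/topz.png

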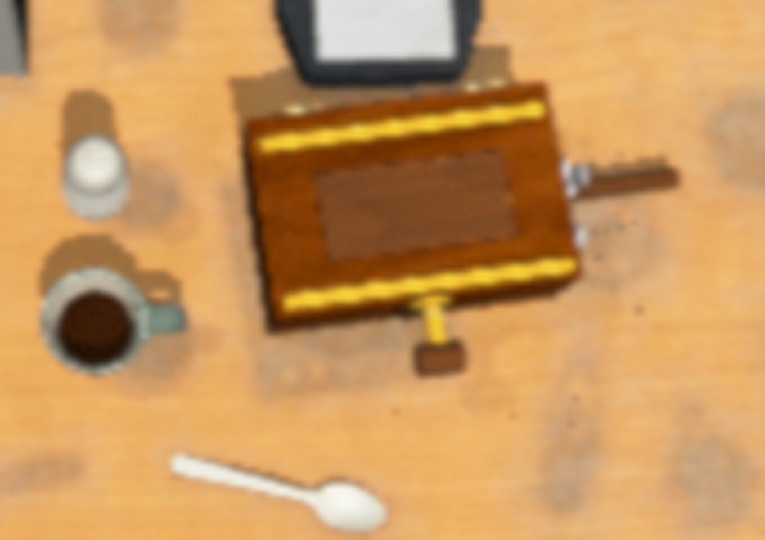

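View pics/scz.png

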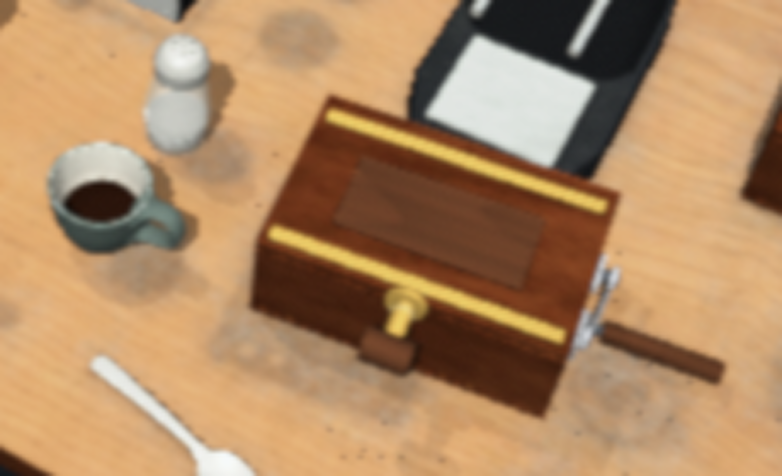

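```bash
cat > h.py <<'E'
import numpy as np,cv2
from scipy.spatial.transform import Rotation as R
def ray(m,uv):
    Rm=cv2.Rodrigues(m['rvec'])[0]; K=m['K']
    d=Rm.T@np.linalg.inv(K)@np.array([*uv,1.]); c=-Rm.T@m['tvec']; return c,d
def onz(m,uv,z):
    c,d=ray(m,uv); return c+d*(z-c[2])/d[2]
def tri(ms,uvs):
    A=np.zeros((3,3));b=np.zeros(3)
    for m,uv in zip(ms,uvs):
        c,d=ray(m,uv); d/=np.linalg.norm(d);P=np.eye(3)-np.outer(d,d);A+=P;b+=P@c
    return np.linalg.solve(A,b)
def proj(m,p): return cv2.projectPoints(np.array([p],float),m['rvec'],m['tvec'],m['K'],None)[0].ravel()
E
python3 - <<'E'
from h import *
from plant import ctrl
T=ctrl.camera_model('top');S=ctrl.camera_model('scene')
t=lambda x,y:(230+(x+.5)/4.5-.5,140+(y+.5)/4.5-.5)
s=lambda x,y:(210+(x+.5)/3.4-.5,170+(y+.5)/3.4-.5)
np.set_printoptions(precision=4,suppress=True)
for n,a,b in [('BL',(248,122),(330,97)),('BR',(545,86),(619,193)),('FR',(580,268),(570,352)),('FL',(270,322),(265,238)),('knob',(440,357),(388,351)),('gripend',(678,176),(722,371)),('gripin',(580,188),(605,333)),('cuptop',(95,320),(100,185)),('shk',(96,165),(182,62))]:
    print(n,onz(T,t(*a),.071),onz(S,s(*b),.071),tri([T,S],[t(*a),s(*b)]))
print(onz(T,t(678,176),.013),onz(S,s(722,371),.013))
E
```

```text
BL [ 0.5853 -0.0302  0.071 ] [ 0.5831 -0.0322  0.071 ] [ 0.5867 -0.0307  0.0663]
BR [ 0.6034 -0.2059  0.071 ] [ 0.6036 -0.2071  0.071 ] [ 0.604  -0.2066  0.0701]
FR [ 0.4938 -0.2182  0.071 ] [ 0.489  -0.2208  0.071 ] [ 0.4954 -0.2206  0.0618]
FL [ 0.4663 -0.0385  0.071 ] [ 0.4712 -0.047   0.071 ] [ 0.4695 -0.0427  0.0686]
knob [ 0.444  -0.1346  0.071 ] [ 0.44   -0.1372  0.071 ] [ 0.445  -0.1361  0.0629]
gripend [ 0.547  -0.2794  0.071 ] [ 0.5192 -0.2941  0.071 ] [ 0.5607 -0.2981  0.0142]
gripin [ 0.5411 -0.2218  0.071 ] [ 0.5098 -0.2327  0.071 ] [ 0.5526 -0.2343  0.0145]
cuptop [0.4696 0.0616 0.071 ] [0.4555 0.0517 0.071 ] [0.4737 0.0628 0.043 ]
shk [0.5612 0.0595 0.071 ] [0.5616 0.0583 0.071 ] [0.5618 0.0591 0.0702]
[ 0.5612 -0.2989  0.013 ] [ 0.5613 -0.2978  0.013 ]
```

```bash
cat >> h.py <<'E'
def rel(pos,rpy):
    "tool-frame shift and turn from present pose to world TCP pos, rpy deg"
    from plant import ctrl
    o=ctrl.get_obs(); R0=R.from_euler('xyz',o['orientation'],degrees=True); R1=R.from_euler('xyz',rpy,degrees=True)
    print('turn',(R0.inv()*R1).as_rotvec().round(4),'shift',R0.inv().apply(np.array(pos)-o['tool_pos']).round(4))
E
python3 - <<'E'
from h import *
from plant import ctrl
T=ctrl.camera_model('top');S=ctrl.camera_model('scene')
s=lambda x,y:(210+(x+.5)/3.4-.5,170+(y+.5)/3.4-.5)
for p in [(575,175),(675,10),(420,105)]: print(onz(S,s(*p),0).round(3))
print('grinder base back right',onz(S,(408,175),0.0).round(3),'top body R front', [onz(T,(355,112),z).round(3) for z in (.1,.2,.3)])
rel([.42,.15,.29],[180,0,-90]); rel([.4445,-.136,.19],[180,0,-173])
E
```

```text
[ 0.663 -0.174  0.   ]
[ 0.836 -0.182 -0.   ]
[ 0.665 -0.065 -0.   ]
grinder base back right [ 0.829 -0.185  0.   ] top body R front [array([ 0.723, -0.219,  0.1  ]), array([ 0.679, -0.191,  0.2  ]), array([ 0.634, -0.163,  0.3  ])]
turn [ 1.1000e-03 -9.0000e-04  1.2359e+00] shift [0.3474 0.395  0.002 ]
turn [ 2.0000e-04 -1.8000e-03  2.6845e+00] shift [0.4645 0.6569 0.1024]
```

```bash
python3 -m creep '[[0,0,0.05,0.012,0.014,0,1],[0,0,0.14,0.033,0.038,0,1],[0,0,0.25,0.058,0.067,0,1],[0,0,0.36,0.084,0.097,0,1],[0,0,0.47,0.11,0.127,0,1],[0,0,0.58,0.136,0.157,0,1],[0,0,0.69,0.162,0.187,0,1],[0,0,0.8,0.188,0.217,0,1],[0,0,0.91,0.214,0.247,0,1],[0,0,1.02,0.24,0.277,0,1],[0,0,1.13,0.266,0.307,0,1],[0,0,1.24,0.29,0.335,0,1]]'; python3 - <<'E'
from h import *
from plant import ctrl
print(ctrl.get_obs()['joint_pos'].round(1))
rel([.4445,-.136,.19],[180,0,-173.])
E
```

```text
clock: 1.15
tool_pos: [0.3857, 0.2236, 0.2923]
orientation: [-180.0, 0.0, -90.5]
force: [1.5, 0.0, 0.3]
opening: 0.0874
[ 55.6  -1.7 -26.6  -0.  -65.1 -56.1]
turn [1.0000e-04 4.0000e-04 1.4395e+00] shift [ 0.3591 -0.0621  0.1022]
```

```bash
python3 -m creep '[[0,0,0.11,0.025,-0.004,0,1],[0,0,0.23,0.055,-0.009,0,1],[0,0,0.35,0.085,-0.015,0,1],[0,0,0.47,0.117,-0.02,0.005,1],[0,0,0.59,0.15,-0.026,0.015,1],[0,0,0.71,0.183,-0.032,0.025,1],[0,0,0.83,0.216,-0.037,0.035,1],[0,0,0.95,0.249,-0.043,0.046,1],[0,0,1.07,0.282,-0.049,0.058,1],[0,0,1.19,0.312,-0.054,0.072,1],[0,0,1.31,0.338,-0.058,0.087,1],[0,0,1.43,0.354,-0.061,0.1,1]]'; python3 -m creep '[[0,0,0.01,0.005,-0.001,0.002,0.8],[0,0,0.01,0.005,-0.001,0.002,0.6],[0,0,0.01,0.005,-0.001,0.002,0.6]]'; python3 - <<'E'
from h import *
from plant import ctrl
import pickle
o=ctrl.get_obs();m=ctrl.camera_model('wrist');im=ctrl.snapshot('wrist');cv2.imwrite('pics/w1.png',im)
cv2.imwrite('pics/s1.png',cv2.resize(ctrl.snapshot('scene')[120:330,180:450],None,fx=2.8,fy=2.8,interpolation=cv2.INTER_CUBIC))
pickle.dump(m,open('w1.pkl','wb'))
print(o['clock'],o['tool_pos'],o['orientation'],o['opening'])
rel([.4445,-.136,.114],[180,0,-173.2])
print(proj(m,[.4445,-.136,.067]))
E
```

```text
clock: 2.15
tool_pos: [0.4449, -0.1307, 0.1912]
orientation: [-180.0, -0.0, -172.6]
force: [0.1, 0.5, 0.1]
opening: 0.0874
clock: 2.4
tool_pos: [0.4402, -0.1301, 0.1903]
orientation: [-180.0, -0.0, -172.6]
force: [0.3, 0.4, 1.0]
opening: 0.0732
2.4 [ 0.44017133 -0.1300757   0.1903128 ] [-1.79996386e+02 -1.59022284e-02 -1.72641489e+02] 0.07319915472873896
turn [-0.0001  0.0015  0.0108] shift [-0.0027 -0.0069  0.077 ]
[245.95347451 204.62992776]
```

View pics/w1.png

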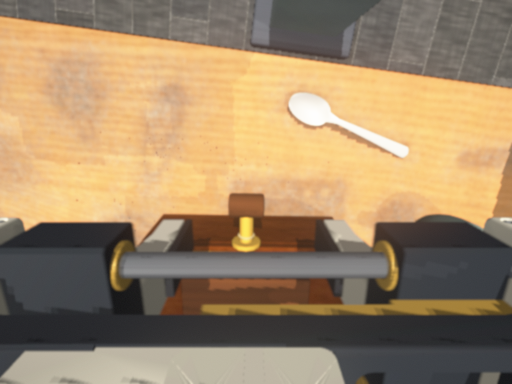

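View pics/s1.png

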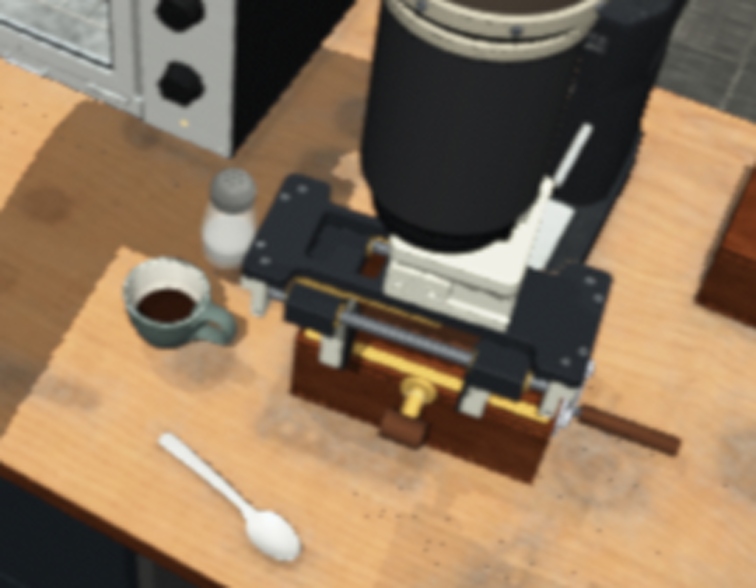

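The wrist picture shows the knob centred at (246,205), and its predicted position is (246,204.6), so the two agree. Now I'll go down and pinch it.

```bash
python3 -m creep '[[0,0,0.01,-0.003,-0.007,0.01,0.6],[0,0,0.01,-0.003,-0.007,0.03,0.6],[0,0,0.01,-0.003,-0.007,0.05,0.6],[0,0,0.01,-0.003,-0.007,0.065,0.6],[0,0,0.01,-0.003,-0.007,0.075,0.6],[0,0,0.01,-0.003,-0.007,0.077,0.5],[0,0,0.01,-0.003,-0.007,0.077,0.4],[0,0,0.01,-0.003,-0.007,0.077,0.2],[0,0,0.01,-0.003,-0.007,0.077,0.2],[0,0,0.01,-0.003,-0.007,0.077,0.2],[0,0,0.01,-0.003,-0.007,0.077,0.2],[0,0,0.01,-0.003,-0.007,0.077,0.2]]';  python3 - <<'E'
from h import *
from plant import ctrl
im=ctrl.snapshot('wrist');cv2.imwrite('pics/w2.png',im)
o=ctrl.get_obs();print(o['tool_pos'],o['force'],o['opening'])
# arc in the tool frame: yaw -173.2 => tool x = -chest x, z down
a0=np.arctan2(4,156)
for d in range(0,79,3):
    a=a0+np.radians(d); print(d,'dx %.4f dz %.4f'%(.156*(np.cos(a)-np.cos(a0)),-.156*(np.sin(a)-np.sin(a0))))
E
```

```text
clock: 3.5
tool_pos: [0.4448, -0.1358, 0.1139]
orientation: [179.9, 0.1, -173.3]
force: [-0.9, 7.2, 2.3]
opening: 0.0278
[ 0.44481189 -0.13583107  0.11395206] [-1.34150107  7.78845734  1.65339803] 0.028023302688973562
0 dx 0.0000 dz -0.0000
3 dx -0.0004 dz -0.0082
6 dx -0.0013 dz -0.0163
9 dx -0.0025 dz -0.0243
12 dx -0.0042 dz -0.0323
15 dx -0.0063 dz -0.0402
18 dx -0.0089 dz -0.0480
21 dx -0.0118 dz -0.0556
24 dx -0.0151 dz -0.0631
27 dx -0.0188 dz -0.0704
30 dx -0.0229 dz -0.0774
33 dx -0.0273 dz -0.0843
36 dx -0.0321 dz -0.0909
39 dx -0.0373 dz -0.0973
42 dx -0.0427 dz -0.1033
45 dx -0.0485 dz -0.1091
48 dx -0.0546 dz -0.1146
51 dx -0.0609 dz -0.1197
54 dx -0.0675 dz -0.1245
57 dx -0.0744 dz -0.1290
60 dx -0.0814 dz -0.1331
63 dx -0.0887 dz -0.1368
66 dx -0.0962 dz -0.1401
69 dx -0.1038 dz -0.1430
72 dx -0.1116 dz -0.1456
75 dx -0.1194 dz -0.1477
78 dx -0.1274 dz -0.1494
```

View pics/w2.png

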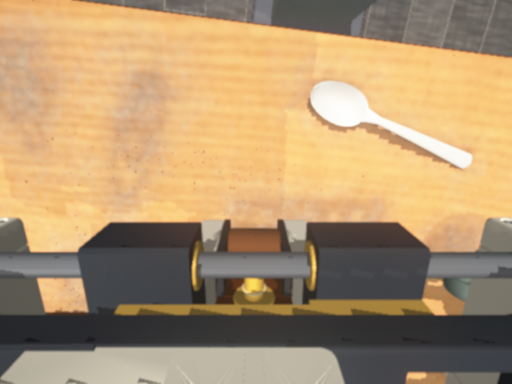

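The opening reads 28 mm, so the barrel is held. Next I'll follow the arc.

```bash
python3 -m creep '[[0,0,0,0,0,-0.004,0.2],[0,0,0,-0.001,0,-0.012,0.2],[0,0,0,-0.002,0,-0.02,0.2],[0,0,0,-0.0033,0,-0.028,0.2],[0,0,0,-0.005,0,-0.036,0.2],[0,0,0,-0.0075,0,-0.044,0.2],[0,0,0,-0.0105,0,-0.052,0.2],[0,0,0,-0.0135,0,-0.0595,0.2],[0,0,0,-0.017,0,-0.067,0.2],[0,0,0,-0.021,0,-0.074,0.2],[0,0,0,-0.025,0,-0.081,0.2],[0,0,0,-0.0273,0,-0.0843,0.2]]'
```

```text
clock: 4.55
tool_pos: [0.4715, -0.1328, 0.1982]
orientation: [179.9, 0.0, -173.3]
force: [0.1, 5.9, -4.4]
opening: 0.0275
```

```bash
python3 -m creep '[[0,0,0,-0.0048,0,-0.0066,0.2],[0,0,0,-0.01,0,-0.013,0.2],[0,0,0,-0.0154,0,-0.019,0.2],[0,0,0,-0.0212,0,-0.0248,0.2],[0,0,0,-0.0273,0,-0.0303,0.2],[0,0,0,-0.0336,0,-0.0354,0.2],[0,0,0,-0.0402,0,-0.0402,0.2],[0,0,0,-0.0471,0,-0.0447,0.2],[0,0,0,-0.0541,0,-0.0488,0.2],[0,0,0,-0.0614,0,-0.0525,0.2],[0,0,0,-0.0689,0,-0.0558,0.2],[0,0,0,-0.074,0,-0.0579,0.2]]'
```

```text
clock: 5.55
tool_pos: [0.5445, -0.1246, 0.256]
orientation: [180.0, -0.1, -173.3]
force: [-3.6, 4.6, -0.4]
opening: 0.0277
```

```bash
python3 -m creep '[[0,0,0,-0.004,0,-0.0014,0.2],[0,0,0,-0.008,0,-0.0027,0.2],[0,0,0,-0.012,0,-0.004,0.2],[0,0,0,-0.015,0,-0.0048,0.2],[0,0,0,-0.018,0,-0.0056,0.2]]'; python3 -m creep '[[0,0,0,-0.0015,0,-0.0003,0.2],[0,0,0,-0.0025,0,-0.0005,0.2],[0,0,0,-0.0025,0,-0.0005,0.2]]'
python3 - <<'E'
from h import *
from plant import ctrl
cv2.imwrite('pics/s3.png',cv2.resize(ctrl.snapshot('scene')[90:330,180:450],None,fx=2.5,fy=2.5,interpolation=cv2.INTER_CUBIC))
print(ctrl.get_obs()['force'])
E
```

```text
clock: 5.97
tool_pos: [0.5624, -0.1226, 0.2616]
orientation: [180.0, -0.1, -173.3]
force: [-3.1, 4.1, 1.0]
opening: 0.0279
clock: 6.22
tool_pos: [0.5649, -0.1223, 0.2622]
orientation: [180.0, -0.0, -173.3]
force: [-3.3, 5.0, 2.6]
opening: 0.0276
[-4.13384098  4.47206511  2.29559527]
```

View pics/s3.png

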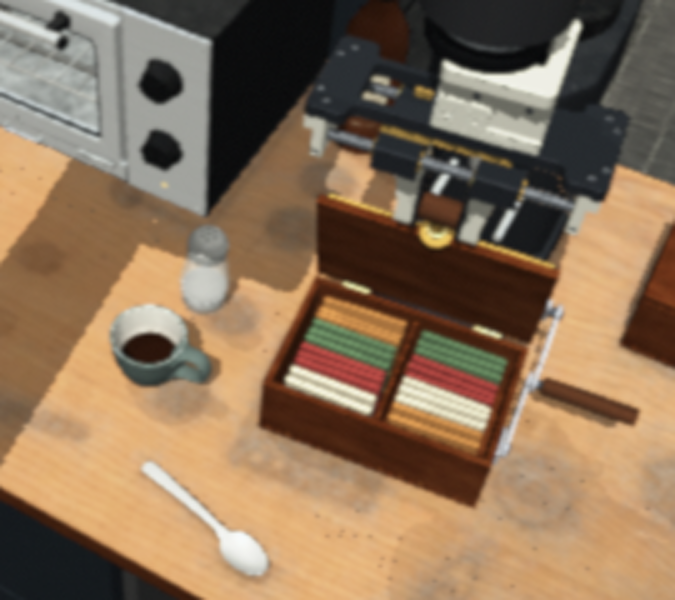

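```bash
python3 -m creep '[[0,0,0,-0.0013,0,-0.0003,0.2],[0,0,0,-0.0025,0,-0.0006,0.2],[0,0,0,-0.0025,0,-0.0006,0.2]]'; python3 -m creep '[[0,0,0,-0.0013,0,-0.0003,0.2],[0,0,0,-0.0025,0,-0.0006,0.2],[0,0,0,-0.0025,0,-0.0006,0.2]]'
python3 - <<'E'
from h import *
from plant import ctrl
im=ctrl.snapshot('scene')
cv2.imwrite('pics/s4.png',cv2.resize(im[190:290,350:450],None,fx=6,fy=6,interpolation=cv2.INTER_CUBIC))
E
```

```text
clock: 6.52
tool_pos: [0.5663, -0.1221, 0.2625]
orientation: [180.0, -0.2, -173.3]
force: [-7.3, 4.9, 4.3]
opening: 0.028
clock: 6.77
tool_pos: [0.5676, -0.122, 0.2628]
orientation: [180.0, -0.3, -173.3]
force: [-10.3, 6.1, 6.1]
opening: 0.0278
```

View pics/s4.png

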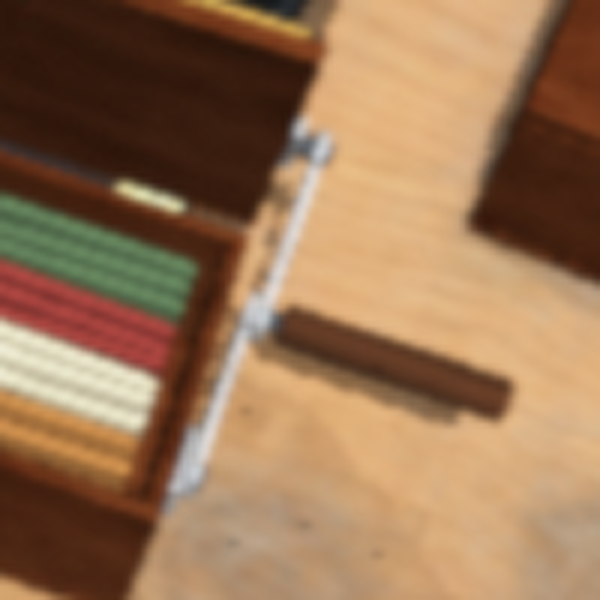

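The force is now rising to 10 N, so the lid is at its stop, and the picture shows the stay straight. I'll ease off, let go and lift clear.

```bash
python3 -m creep '[[0,0,0,0.002,0,0.0005,0.2],[0,0,0,0.003,0,0.0005,0.2],[0,0,0,0.003,0,0.0005,0.3],[0,0,0,0.003,0,0.0005,0.5],[0,0,0,0.003,0,0.0005,0.6],[0,0,0,0.003,0,0.0005,0.6],[0,0,0,0.003,0,0.0005,0.6],[0,0,0,0.003,0,-0.01,0.6],[0,0,0,0.003,0,-0.03,0.6],[0,0,0,0.003,0,-0.055,0.6],[0,0,0,0.003,0,-0.075,0.6],[0,0,0,0.003,0,-0.08,0.6]]'
python3 - <<'E'
from h import *
from plant import ctrl
im=ctrl.snapshot('scene')
cv2.imwrite('pics/s5.png',cv2.resize(im[150:300,280:450],None,fx=4,fy=4,interpolation=cv2.INTER_CUBIC))
E
```

```text
clock: 7.82
tool_pos: [0.5685, -0.1227, 0.3476]
orientation: [-179.9, 0.3, -173.3]
force: [1.1, -0.7, 1.0]
opening: 0.0527
```

View pics/s5.png

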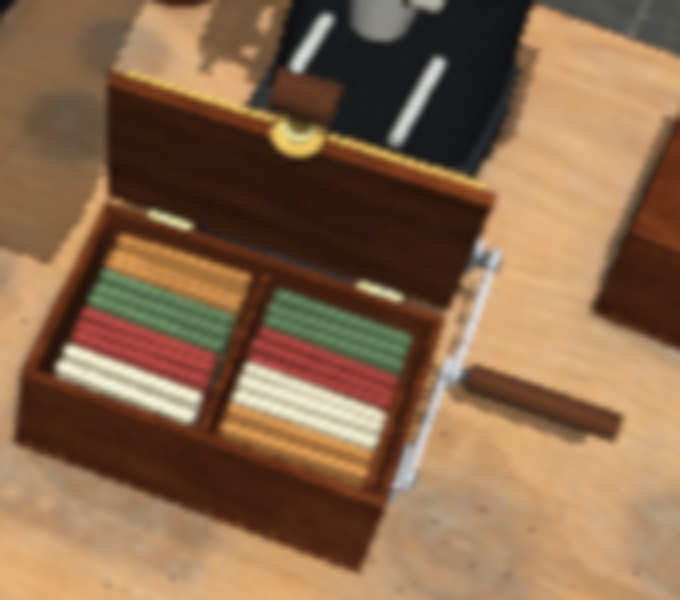

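The lid stands open by itself with the stay straight. The rod's ends in this crop are about (468,378) and (615,422). I'll move over it, turning the jaws to run front to back.

```bash
python3 -m creep '[[0,0,0,0,-0.02,0,0.4],[0,0,-0.05,0,-0.05,0,0.2],[0,0,-0.15,0,-0.085,0,0],[0,0,-0.27,0,-0.12,0,0],[0,0,-0.39,0,-0.145,0,0],[0,0,-0.51,0,-0.16,0,0],[0,0,-0.63,0,-0.165,0,0],[0,0,-0.75,0,-0.165,0,0],[0,0,-0.87,0,-0.165,0,0],[0,0,-0.99,0,-0.165,0,0],[0,0,-1.11,0,-0.165,0,0],[0,0,-1.23,0,-0.165,0,0]]'; python3 -m creep '[[0,0,-0.12,0,0,0,0],[0,0,-0.24,0,0,0,0],[0,0,-0.34,0,0,0,0],[0,0,-0.34,0,0,0,0]]'
python3 - <<'E'
from h import *
from plant import ctrl
import pickle
o=ctrl.get_obs();m=ctrl.camera_model('wrist');cv2.imwrite('pics/w6.png',ctrl.snapshot('wrist'))
pickle.dump(m,open('w6.pkl','wb'))
im=ctrl.snapshot('scene');cv2.imwrite('pics/s6.png',cv2.resize(im[130:300,280:450],None,fx=3.5,fy=3.5,interpolation=cv2.INTER_CUBIC))
S=ctrl.camera_model('scene')
s=lambda x,y:(280+(x+.5)/4-.5,150+(y+.5)/4-.5)
print(o['joint_pos'].round(1),onz(S,s(468,378),.09),onz(S,s(615,422),.09))
print(proj(m,[.5642,-.2728,.09]))
E
```

```text
clock: 8.87
tool_pos: [0.5862, -0.2862, 0.342]
orientation: [179.9, 0.0, -102.5]
force: [-0.2, 0.0, 0.4]
opening: 0.0005
clock: 9.2
tool_pos: [0.5863, -0.2861, 0.3422]
orientation: [180.0, 0.0, -83.1]
force: [-0.3, -0.5, 1.4]
opening: 0.0003
[ -8.9  17.    2.1  -0.  -75.1  15.8] [ 0.55311875 -0.23000394  0.09      ] [ 0.56420332 -0.29573594  0.09      ]
[270.36686539 179.26805518]
```

View pics/w6.png

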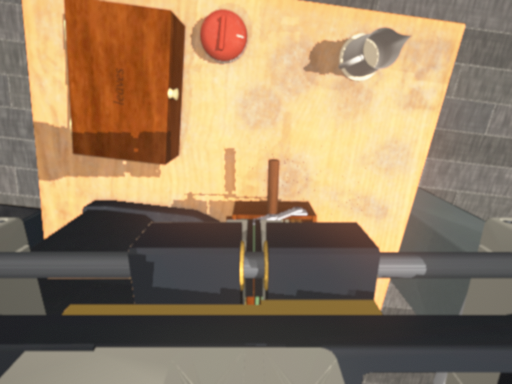

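View pics/s6.png

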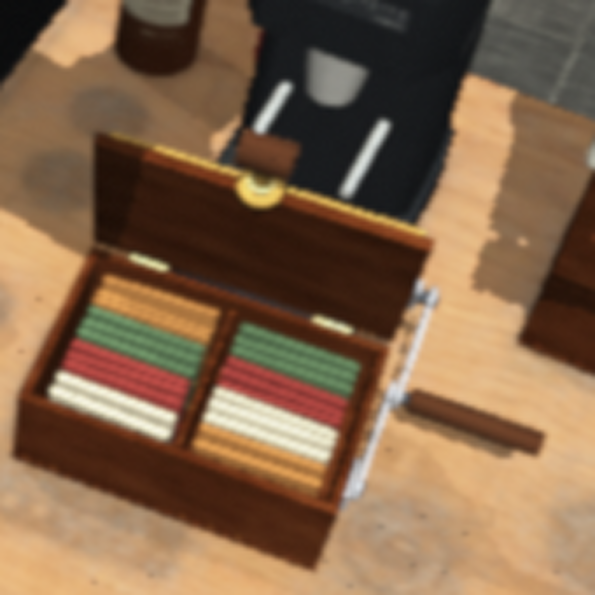

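```bash
python3 - <<'E'
from h import *
from plant import ctrl
import pickle
m=pickle.load(open('w6.pkl','rb'));S=ctrl.camera_model('scene')
s=lambda x,y:(280+(x+.5)/3.5-.5,130+(y+.5)/3.5-.5)
print(onz(m,(274,160),.09),onz(m,(272,213),.09))
print(tri([m,S],[(274,160),s(541,442)]),tri([m,S],[(272,213),s(411,399)]))
rel([.563,-.27,.2],[180,0,-83])
E
```

```text
[ 0.56312298 -0.2976178   0.09      ] [ 0.55589001 -0.22814767  0.09      ]
[ 0.56314828 -0.2975942   0.09013112] [ 0.55547945 -0.2292706   0.08977499]
turn [ 0.0007  0.0002 -0.0097] shift [-0.0186  0.0213  0.1423]
```

The rod ends triangulate to z = 0.090, with a length of 69 mm, which matches the locked height. I'll lower the closed fingers to just above the rod and then press.

```bash
python3 -m creep '[[0,0,-0.01,-0.004,0.007,0.015,0],[0,0,-0.01,-0.008,0.014,0.04,0],[0,0,-0.01,-0.0136,0.022,0.07,0],[0,0,-0.01,-0.0136,0.022,0.1,0],[0,0,-0.01,-0.0136,0.022,0.13,0],[0,0,-0.01,-0.0136,0.022,0.15,0],[0,0,-0.01,-0.0136,0.022,0.163,0],[0,0,-0.01,-0.0136,0.022,0.167,0],[0,0,-0.01,-0.0136,0.022,0.167,0]]'
python3 - <<'E'
from h import *
from plant import ctrl
o=ctrl.get_obs();print(o['tool_pos'],o['force'])
im=ctrl.snapshot('scene');cv2.imwrite('pics/s7.png',cv2.resize(im[130:300,280:450],None,fx=3.5,fy=3.5,interpolation=cv2.INTER_CUBIC))
E
```

```text
clock: 10.05
tool_pos: [0.5625, -0.2751, 0.1745]
orientation: [179.9, 0.0, -82.9]
force: [0.6, 0.4, -0.5]
opening: 0.0004
[ 0.56248805 -0.27508291  0.17448198] [ 0.59125097  0.43622917 -0.45442843]
```

View pics/s7.png

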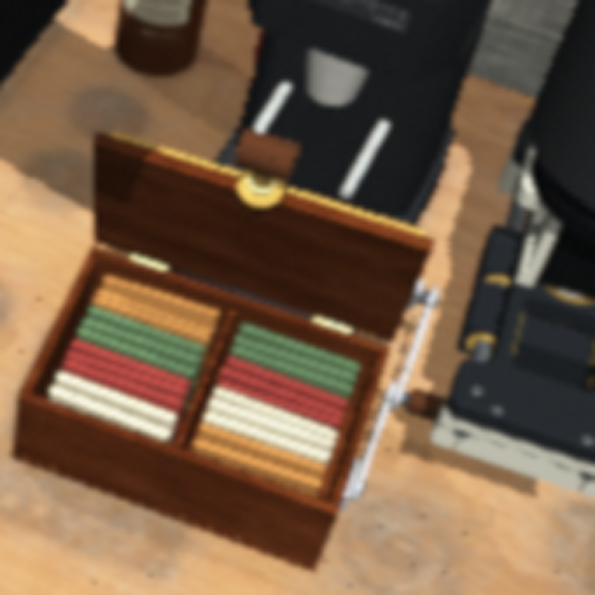

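The gripper stands clear of the chest and above the rod. Now I'll press.

```bash
python3 -m creep '[[0,0,0,0,0,0.005,0],[0,0,0,0,0,0.009,0],[0,0,0,0,0,0.013,0],[0,0,0,0,-0.001,0.016,0],[0,0,0,0,-0.003,0.02,0],[0,0,0,0,-0.005,0.024,0],[0,0,0,0,-0.007,0.028,0],[0,0,0,0,-0.009,0.032,0],[0,0,0,0,-0.01,0.036,0],[0,0,0,0,-0.011,0.04,0],[0,0,0,0,-0.012,0.044,0],[0,0,0,0,-0.012,0.046,0]]'
python3 - <<'E'
from h import *
from plant import ctrl
im=ctrl.snapshot('scene');cv2.imwrite('pics/s8.png',cv2.resize(im[130:300,280:450],None,fx=3.5,fy=3.5,interpolation=cv2.INTER_CUBIC))
E
```

```text
clock: 11.1
tool_pos: [0.5759, -0.2736, 0.1295]
orientation: [-179.9, -0.0, -82.8]
force: [2.0, -0.2, 2.2]
opening: 0.0003
```

View pics/s8.png

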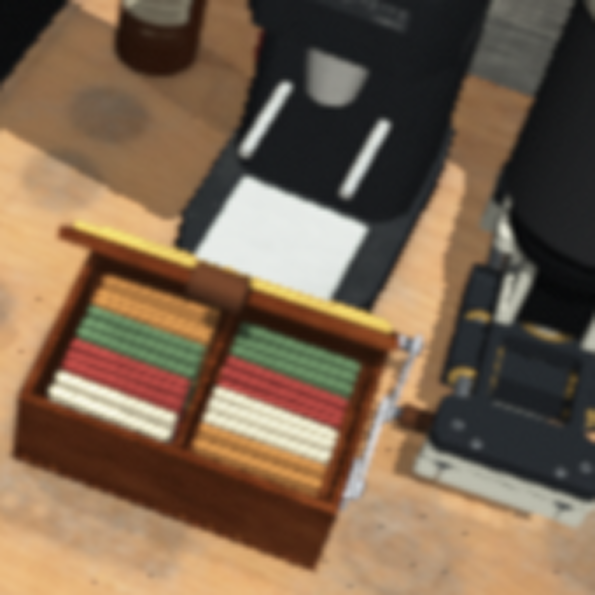

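The knee is broken and the lid is sinking. I'll press a little more and then wait clear.

```bash
python3 -m creep '[[0,0,0,0,-0.001,0.002,0],[0,0,0,0,-0.001,0.004,0],[0,0,0,0,-0.001,0.005,0],[0,0,0,0,-0.001,0.005,0],[0,0,0,0,-0.001,-0.005,0],[0,0,0,0,-0.001,-0.025,0],[0,0,0,0.005,-0.001,-0.05,0],[0,0,0,0.01,-0.001,-0.08,0],[0,0,0,0.015,-0.001,-0.11,0],[0,0,0,0.02,-0.001,-0.13,0],[0,0,0,0.02,-0.001,-0.14,0],[0,0,0,0.02,-0.001,-0.14,0]]'
python3 - <<'E'
from h import *
from plant import ctrl
im=ctrl.snapshot('scene');cv2.imwrite('pics/s9.png',cv2.resize(im[130:300,200:450],None,fx=3.2,fy=3.2,interpolation=cv2.INTER_CUBIC))
E
python3 -m creep '[[0,0,0,0,0,0,0],[0,0,0,0,0,0,0],[0,0,0,0,0,0,0],[0,0,0,0,0,0,0],[0,0,0,0,0,0,0],[0,0,0,0,0,0,0],[0,0,0,0,0,0,0],[0,0,0,0,0,0,0],[0,0,0,0,0,0,0],[0,0,0,0,0,0,0],[0,0,0,0,0,0,0],[0,0,0,0,0,0,0]]'
python3 - <<'E'
from h import *
from plant import ctrl
im=ctrl.snapshot('scene');cv2.imwrite('pics/s10.png',cv2.resize(im[130:300,200:450],None,fx=3.2,fy=3.2,interpolation=cv2.INTER_CUBIC))
cv2.imwrite('pics/scene10.png',im)
E
```

```text
clock: 12.15
tool_pos: [0.5792, -0.2939, 0.2732]
orientation: [-179.7, -0.1, -82.8]
force: [0.5, -0.1, 0.3]
opening: 0.0004
clock: 13.2
tool_pos: [0.5784, -0.2934, 0.2697]
orientation: [-180.0, 0.0, -82.8]
force: [0.6, 0.5, -0.7]
opening: 0.0006
```

View pics/s9.png

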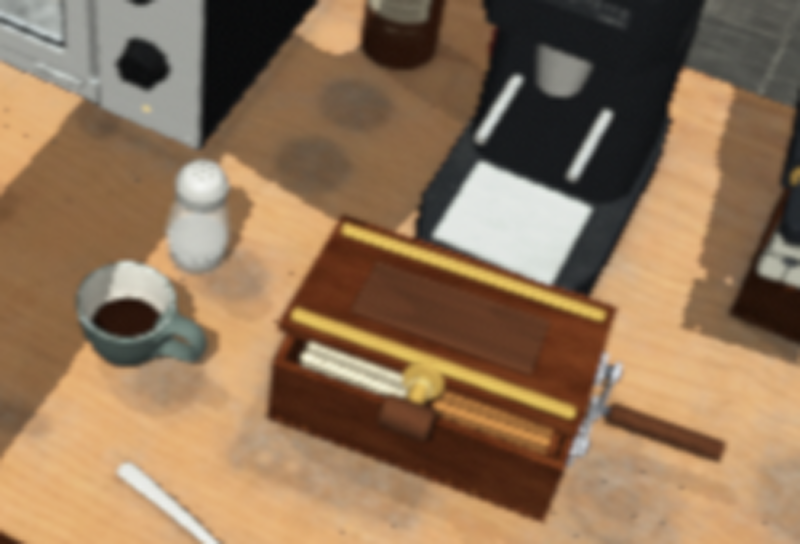

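View pics/s10.png

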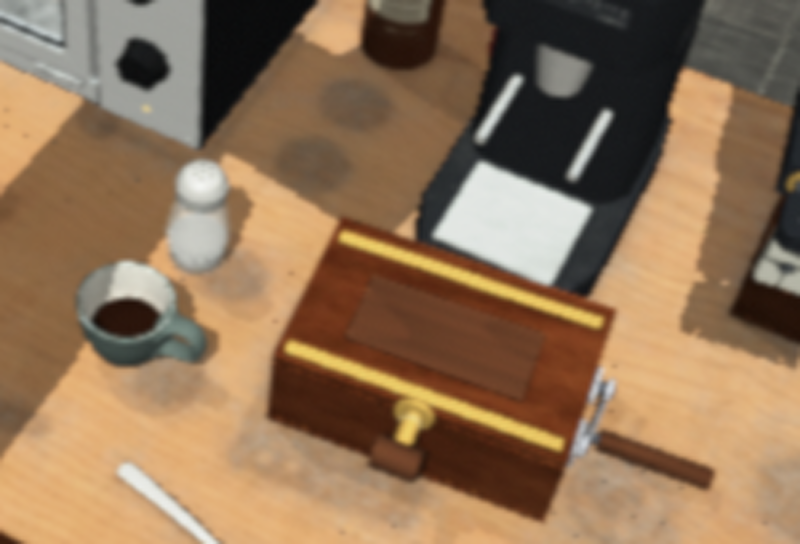

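Lid shut. Before handing in, I'll compare this picture numerically with the first one, around the chest, cup and shaker.

```bash
python3 - <<'E'
from h import *
from plant import ctrl
a=cv2.imread('pics/scene0.png').astype(int);b=ctrl.snapshot('scene').astype(int)
d=abs(a-b).max(2)
for n,(x0,x1,y0,y1) in dict(chest=(282,395,195,290),grip=(385,425,255,285),cup=(222,268,208,246),shaker=(250,275,178,216)).items():
    r=d[y0:y1,x0:x1];print(n,'mean',r.mean().round(2),'px>40',(r>40).sum())
print(ctrl.get_obs()['clock'],ctrl.get_obs()['force'])
ctrl.close_job()
E
```

```text
chest mean 2.31 px>40 137
grip mean 1.39 px>40 0
cup mean 15.57 px>40 307
shaker mean 17.39 px>40 171
13.3 [0.03476615 0.50073913 0.3815305 ]
the job is handed in; nothing more can be done
```

```bash
python3 - <<'E'
import cv2,numpy as np
a=cv2.imread('pics/scene0.png',0);b=cv2.imread('pics/scene10.png',0)
for n,(x0,x1,y0,y1) in dict(cup=(222,268,208,246),shaker=(250,275,178,216)).items():
    r=cv2.matchTemplate(b[y0-8:y1+8,x0-8:x1+8],a[y0:y1,x0:x1],cv2.TM_CCOEFF_NORMED);_,v,_,l=cv2.minMaxLoc(r);print(n,round(v,3),'shift px',l[0]-8,l[1]-8)
E
```

```text
cup 0.881 shift px 0 0
shaker 0.741 shift px 1 0
```

The job is done and handed in at 13.3 s. I raised the lid by its knob to the stop, where the force rose to about 10 N, and let go. It stood open on the stay alone for over 2 s. I then pressed the side grip down about 38 mm, and the lid sank shut by itself while the gripper lifted clear.

**Locked stay:** with the lid standing free, the grip measured 90 mm above the worktop, which is the locked height.

**Shut lid:** the last pictures show the lid shut and the stay folded. The grip looks the same as at the start. In the chest area 137 pixels changed clearly; I did not trace these. The robot was touching nothing.

**Cup and shaker:** the plain comparison with the first picture disagreed here, with 307 clearly changed pixels on the cup and 171 on the shaker.
- I handed in before looking into this, and checked it afterwards on the saved pictures.
- Template matching put the cup at 0 px shift (score 0.88) and the shaker at 1 px (score 0.74, a weak match).
- The arm's shadow over them changed between the two pictures, which I think explains the difference. By its commanded path the gripper stayed clear of both.

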